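# Hold the gearbox cover over its bolt holes

### The arm

A 6-joint arm with a two-finger parallel gripper is mounted at the origin on a cart in front of the work surface, level with it; the furniture and walls round the work are solid. World frame = base frame: x ahead of the robot, y to its left, z up, the work surface at z = 0. Lengths are in m, angles in rad, forces in N, time in s.
With the tool pointing down it reaches from about 0.35 to 0.775 m from the base axis. Payload 5.5 kg.
Tool frame: the origin (TCP) lies at the very end of the fingers, on their centre line; the grasp point (between the pads) lies 19 mm behind it; z points along the fingers, y is the direction in which the jaws open and shut (so a half turn about z gives the same grasp; the last joint's range is limited). The gripper opens to 85 mm and grips with 20 to 120 N. Pads are 22 mm wide; open, the fingers measure 114 mm over their backs; the gripper's body (76 mm by 85 mm) begins 54 mm behind the grasp point. The pads swing forward as they close: fully open they stand 13 mm farther back than shut.
Start: joints at [-1.283, 0.313, 0.046, 1.304, 0, 1.431], TCP at [0.239, -0.523, 0.231] pointing down, gripper open.
Joint ranges: [-2.76, 2.76], [-0.86, 1.69], [-1.03, 1.26], [-2.2, 2.34], [-1.47, 1.5], [-3.14, 3.14]. Speed limits (rad/s): [2.57, 2.57, 3.14, 3.14, 3.14, 3.14].

### API

Orientations are given as a unit quaternion [w, x, y, z].
In Python, from workcell import get_state, vision, workorder, silhouettes, tip_of gives the robot as it stands.
- The arm moves only by the shell command python3 -m inch 'ROWS' [FORCE]. ROWS is JSON, a list of rows, each a list of 7 numbers: the shift along the tool's x, y, z in cm, then the turn, a rotation vector about the tool's x, y, z in degrees, then the finger opening in cm, from 0 to 8.54. In form: [[dx, dy, dz, rx, ry, rz, hand], ...]. A call has 1 to 5 rows; each row shifts and turns the commanded pose from where the row before left it, along the tool's axes as they then stand; what a row does not reach is not made up. A row lasts 1/10 s, in which the tool goes at most 50 mm and 8.59 degrees, less where a joint would pass 70% of its speed; a pose out of reach is approached as far as the arm can. A call with a gripper value outside its range is refused whole. The fingers move at their own pace and stop on an object; FORCE is the grip in N (left out, the last holds). Time passes only in rows, so rows that do not move let the fingers close. It gives the time, the measured TCP pose, the force and the opening at its end, in the units of the state.
- get_state(): the state, without advancing time (a new reading comes with each control period).
- vision.read_camera(name): name is "scene" or "top"; returns a dict with "pixels" (384x512x3 uint8, red, green, blue), "depth" (384x512 float32, m along the optical axis (not along the pixel's ray), 0 where there is no reading), "mtx" (3x3 intrinsics, pixels), "T" (4x4, takes a point from camera to world coordinates). Camera axes: x right, y up, looking along -z (the intrinsics and any distortion apply to the point x, -y, -z); pixel columns grow to the right and rows downward; lengths in m; the calibration is good to about 2 mm. A picture is of the moment at which its call begins.
- workorder.hand_in(): hands the job in, once; it reports no verdict.
Trained networks look in a picture, given as the dict that the camera call returned (one of the last four; its "shot" number tells which), for a name from the list of things; names that differ only in an ending like _2 or _b are one class to them, and where a whole thing is asked for, a point or a joint stands for the part that bears it (a point fixed in the world has none). Each returns a list of dicts, best first, with "confidence" (0 to 1); they miss things now and then, are a little off and sometimes report something else, mostly with a low value. They report only what shows in the picture. A call takes as long as a camera call. They do not tell look-alikes from the thing itself.
- silhouettes(picture, label): "mask" (384x512 bool, what is visible of it) and "location" ([column, row] in pixels, amid what is visible of it).
- tip_of(picture, label): "location" ([column, row] in pixels: a listed point, or the origin of a listed thing).
The state is a dict: "clock": time; "joint_pos": joint angles; "qvel": joint speeds; "tau": joint torques, N m; "tcp_pos": TCP position; "orientation": TCP orientation; "wrist_force": force on the tool from outside, world axes, zero at the start; "ft_torque": the same for the moment, N m; "finger_gap": finger opening in m.
Only numpy, scipy, OpenCV 4.12 (cv2) and the standard library are available. Lean on these libraries where they do the work, as an engineer would, in place of code of your own. Each camera call takes 0.05 s, during which the arm holds its last target.

### The job

Lift the steel cover plate up off the peg of its stand and hold it level, hovering about 2 cm above the open blue gear housing, with its four corner holes lined up over the four threaded holes so that I can start the screws (either way round fits). Do not let the cover touch the housing, leave the other things on the bench alone, and finish still holding the cover steady in the gripper: do not put it down or let go.

Things in the scene. Friction and masses are not known exactly. Their poses are not given: they have to be found in the camera images.
- cover_neck (a point): Centre of the loose steel cover's neck, to be gripped. Cover: level plate 110 x 80 x 6 mm (x along 110, y along 80, z up), 0.17 to 0.35 kg, with a round upright tube (neck) in its middle, 36 mm outside, 24 mm bore right through, 42 mm tall. This point is on the neck's axis, 24 mm above the plate's top face, 30 mm above its underside, 18 mm below the neck's top.
- hole_a (a point): Centre of the cover's 13 mm corner hole a, at the plate's underside: 42 mm along x and 27 mm along y from the plate's centre. The other holes are at (-42, 27), (-42, -27) and (42, -27) mm.
- hole_c (a point): Centre of the cover's corner hole c, diagonally opposite hole a, at (-42, -27) mm, at the plate's underside.
- peg_tip (a point): Top of the orange 18 mm peg of the fixed dark stand (round foot 90 mm wide), 113 mm above the bench. The cover sits level on the stand's 40 mm wide shoulder, 58 mm below this point, with the peg standing up through its bore (about 3 mm of play all round) and out 10 mm above the neck's top.
- housing_centre (a point): Centre of the open top of the blue gear housing with a bright metal rim, 110 x 80 x 44 mm, fixed to the bench; the point is level with the rim's top face, 44 mm above the bench. x runs along its 110 mm side, y along the 80 mm side, z up. The four 5 mm threaded holes are in the rim at (+-42, +-27) mm. Nothing stands above the rim.
- thread_a (a point): Mouth of the housing's threaded hole a, at (42, 27) mm from the housing's centre, at the rim's top face.
- thread_c (a point): Mouth of the housing's threaded hole c, diagonally opposite, at (-42, -27) mm.
- sanding_block_mid (a point): Centre of a brown sanding block, 56 x 92 x 27 mm, loose; to be left alone.
- tape_measure_mid (a point): Centre of a yellow and black tape measure, 62 x 80 x 32 mm, loose; to be left alone.
- oil_bottle_mid (a point): Centre of an upright white oil bottle with a red spout, 40 mm wide, 125 mm tall, loose; to be left alone.
There are look-alikes about, which are no part of the job. What is meant by the part that bears peg_tip is not pink or purple, and is the larger of those in its own colour.

How it is judged:
By the outcome, as a careful person would: the job done as asked, in the order asked, and still so for the second after the job is handed in, while the arm keeps its last pose, push and grip.
It also fails if it takes over 35 s, if anything falls off the work surface, if the arm or the gripper's body presses on something with over 40 N, if the wrist force passes 120 N, or if a joint passes its speed limit or range.

## Working session

There is one attempt and no reset: what is moved stays moved. The work goes in short steps, Python scripts to look and compute and a shell command to move; the robot and the scene stay as the last step left them, time stands still between calls to the robot, and variables do not carry over. Pictures are saved under pics/ and viewed, and the job is handed in when it is done.

```bash
ls; mkdir -p pics; python3 - <<'E'
from workcell import get_state, vision
import cv2,pickle
s=get_state();print(s)
for n in("scene","top"):
    p=vision.read_camera(n);pickle.dump(p,open(f"pics/{n}0.pkl","wb"))
    cv2.imwrite(f"pics/{n}0.png",cv2.resize(p["pixels"][:,:,::-1],(768,576),interpolation=cv2.INTER_CUBIC))
    print(n,p["mtx"],p["T"],p.keys())
E
```

```text
pics
{'clock': 0.0, 'joint_pos': array([-1.28258808e+00,  3.14067914e-01,  4.49673965e-02,  1.30358917e+00,
       -2.31196899e-05,  1.43120166e+00]), 'qvel': array([-2.73980124e-04,  9.56033060e-04,  1.76211891e-03,  4.62531212e-04,
        8.10723447e-05,  4.64056107e-04]), 'tau': array([ 3.23402392e-04, -4.80629897e+01,  2.98531401e+01,  1.95177225e-02,
       -8.94287268e-05,  1.33090654e-05]), 'tcp_pos': array([ 0.23839218, -0.52268951,  0.23036572]), 'orientation': array([-9.43208497e-04,  9.77209736e-01,  2.12273963e-01, -8.18079062e-05]), 'wrist_force': array([ 0.12248632, -0.29134274, -0.44681692]), 'ft_torque': array([-0.03207192, -0.0032878 ,  0.03710043]), 'finger_gap': 0.08554705164857507}
scene [[426.34118101   0.         254.76165315]
 [  0.         426.34118101 197.23308067]
 [  0.           0.           1.        ]] [[ 0.70129741  0.34960814 -0.62125365 -0.23006886]
 [-0.71283688  0.33566932 -0.6157838  -0.93633026]
 [-0.00674724  0.87470009  0.4846176   0.73509531]
 [ 0.          0.          0.          1.        ]] dict_keys(['pixels', 'depth', 'mtx', 'T', 'shot'])
top [[425.57461994   0.         254.14608548]
 [  0.         425.57461994 187.55682797]
 [  0.           0.           1.        ]] [[-0.01936943  0.98315837 -0.18172631  0.37012736]
 [-0.99971118 -0.0216311  -0.01047155 -0.13821425]
 [-0.01422613  0.18147099  0.98329339  1.23294385]
 [ 0.          0.          0.          1.        ]] dict_keys(['pixels', 'depth', 'mtx', 'T', 'shot'])
```

View pics/scene0.png

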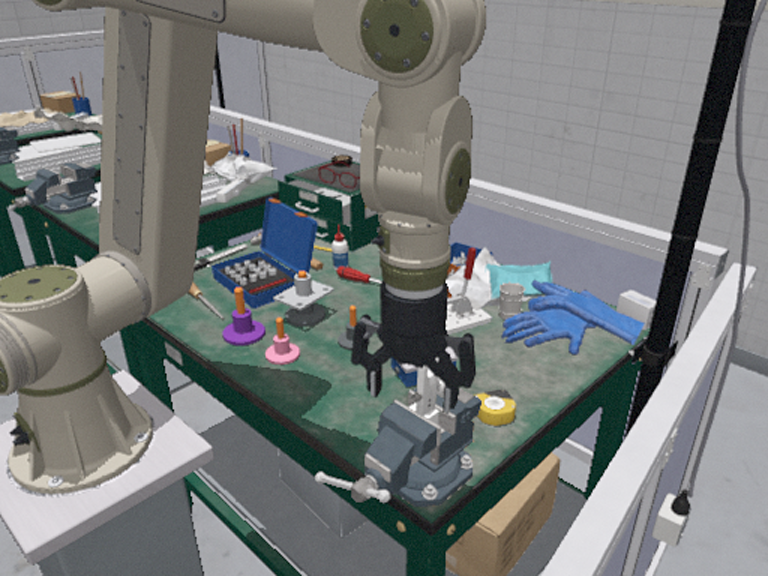

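View pics/top0.png

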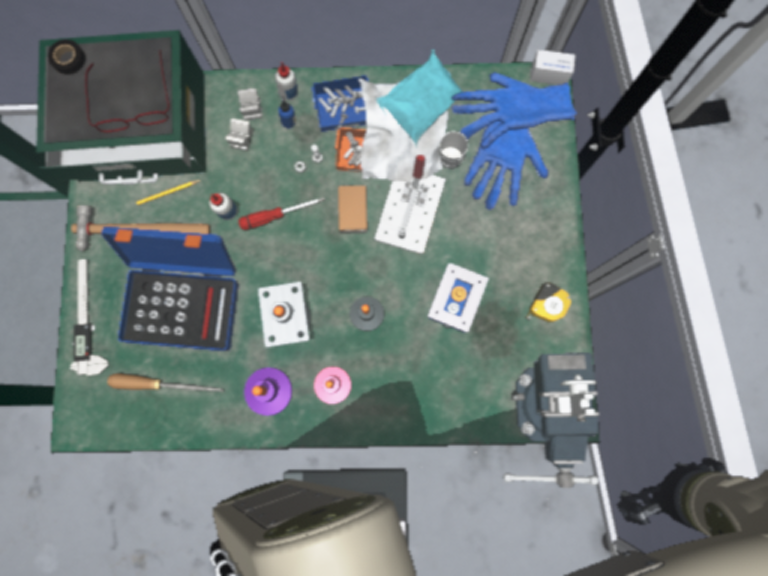

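The top view shows the cover on its stand at (283,313) and the housing at (459,297). The stand candidates are purple (268,391), pink (333,385), a small dark one (366,312), and the one under the cover (283,313). The white plate with a handle at (410,213) could be mistaken for the cover.

```bash
cat > h.py <<'E'
import numpy as np,cv2,pickle
from workcell import get_state, vision, workorder, silhouettes, tip_of
def ray(p,uv):
    K,T=p["mtx"],p["T"]
    d=np.array([(uv[0]-K[0,2])/K[0,0],-(uv[1]-K[1,2])/K[1,1],-1.])
    return T[:3,3],T[:3,:3]@d
def atz(p,uv,z):
    o,d=ray(p,uv);return o+d*(z-o[2])/d[2]
def proj(p,X):
    T=p["T"];c=T[:3,:3].T@(np.asarray(X)-T[:3,3]);K=p["mtx"]
    return np.array([K[0,0]*c[0]/-c[2]+K[0,2],K[1,1]*-c[1]/-c[2]+K[1,2]])
def tri(p,a,q,b):
    A=[];B=[]
    M=np.zeros((3,3));v=np.zeros(3)
    L=[]
    for P,u in((p,a),(q,b)):
        o,d=ray(P,u);d=d/np.linalg.norm(d);N=np.eye(3)-np.outer(d,d);M+=N;v+=N@o;L.append((o,N))
    x=np.linalg.solve(M,v);return x,[float(np.linalg.norm(N@(x-o))) for o,N in L]
def cloud(p):
    h,w=p["depth"].shape;u,v=np.meshgrid(np.arange(w),np.arange(h));K,T=p["mtx"],p["T"];D=p["depth"]
    c=np.stack([(u-K[0,2])/K[0,0]*D,-(v-K[1,2])/K[1,1]*D,-D],-1)
    return c@T[:3,:3].T+T[:3,3]
E
python3 - <<'E'
from h import *
P={n:vision.read_camera(n) for n in("scene","top")}
pickle.dump(P,open("pics/P.pkl","wb"))
for n,p in P.items():
    C=cloud(p)
    for l in "cover_neck hole_a hole_c peg_tip housing_centre thread_a thread_c sanding_block_mid oil_bottle_mid tape_measure_mid".split():
        for d in tip_of(p,l)[:4]:
            u=d["location"];print(n,l,np.round(u,1),round(d["confidence"],2),C[int(round(u[1])),int(round(u[0]))].round(3))
p=P["top"];im=p["pixels"][:,:,::-1]
cv2.imwrite("pics/crop_top.png",cv2.resize(im[170:240,160:340],(795,309),interpolation=cv2.INTER_CUBIC))
im=P["scene"]["pixels"][:,:,::-1]
cv2.imwrite("pics/crop_sc.png",cv2.resize(im[170:280,140:300],(800,550),interpolation=cv2.INTER_CUBIC))
E
```

```text
scene cover_neck [202.  188.9] 0.56 [0.515 0.042 0.092]
scene cover_neck [329.  273.2] 0.2 [ 0.524 -0.458  0.026]
scene hole_a [206.1 191.9] 0.81 [0.534 0.046 0.073]
scene hole_a [200.7 206. ] 0.66 [0.481 0.009 0.056]
scene hole_c [206.1 191.9] 0.81 [0.534 0.046 0.073]
scene hole_c [200.7 206. ] 0.66 [0.481 0.009 0.056]
scene peg_tip [156.9 191. ] 0.94 [0.471 0.244 0.027]
scene peg_tip [203.1 189.2] 0.73 [0.516 0.038 0.093]
scene peg_tip [183.8 209.9] 0.72 [0.483 0.108 0.   ]
scene peg_tip [201.2 180.4] 0.71 [0.623 0.185 0.036]
scene housing_centre [283. 234.] 0.64 [ 0.228 -0.548  0.332]
scene thread_a [289.5 226.9] 0.76 [ 0.24  -0.554  0.343]
scene thread_a [272.1 243.2] 0.71 [ 0.502 -0.278  0.043]
scene thread_c [289.5 226.9] 0.76 [ 0.24  -0.554  0.343]
scene thread_c [272.1 243.2] 0.71 [ 0.502 -0.278  0.043]
scene oil_bottle_mid [226.8 165.6] 0.65 [0.728 0.159 0.065]
scene tape_measure_mid [326.4 271.8] 0.84 [ 0.518 -0.453  0.029]
top cover_neck [187.7 207.4] 0.66 [0.528 0.05  0.115]
top hole_a [179.3 194. ] 0.77 [0.572 0.084 0.066]
top hole_a [200.5 224.7] 0.72 [0.485 0.026 0.062
[... 350 characters left out ...]
0.737 0.171 0.092]
top thread_a [299.6 182.8] 0.88 [ 0.6   -0.256  0.044]
top thread_a [307.8 214.9] 0.77 [ 0.509 -0.275  0.042]
top thread_a [188.2 208.3] 0.48 [0.526 0.051 0.11 ]
top thread_a [230.2 135.8] 0.42 [ 0.749 -0.057  0.028]
top thread_c [299.6 182.8] 0.88 [ 0.6   -0.256  0.044]
top thread_c [307.8 214.9] 0.77 [ 0.509 -0.275  0.042]
top thread_c [188.2 208.3] 0.48 [0.526 0.051 0.11 ]
top thread_c [230.2 135.8] 0.42 [ 0.749 -0.057  0.028]
top sanding_block_mid [233.3 138.8] 0.59 [ 0.741 -0.066  0.022]
top sanding_block_mid [305.5 198.5] 0.59 [ 0.561 -0.274  0.017]
top oil_bottle_mid [145.9 135.2] 0.76 [0.736 0.173 0.095]
top tape_measure_mid [367.2 204.1] 0.9 [ 0.538 -0.445  0.03 ]
```

View pics/crop_top.png

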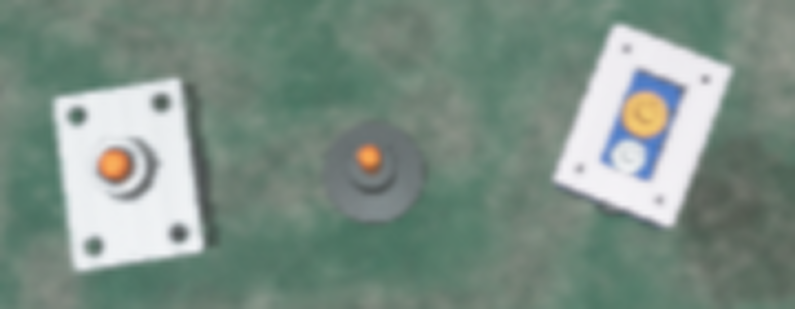

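View pics/crop_sc.png

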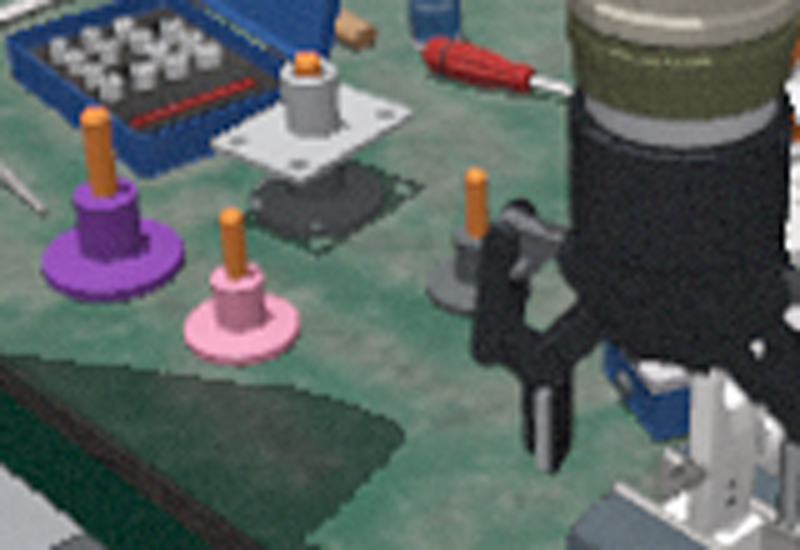

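```bash
cat > m.py <<'E'
from h import *
def refine(p,uv,r=4):
    g=cv2.cvtColor(p["pixels"],cv2.COLOR_RGB2GRAY).astype(float)
    c=np.array(uv,float)
    for _ in range(8):
        u0,v0=np.round(c).astype(int)
        v,u=np.mgrid[v0-r:v0+r+1,u0-r:u0+r+1]
        w=np.clip(np.percentile(g[v,u],75)-25-g[v,u],0,None)*(((u-c[0])**2+(v-c[1])**2)<=r*r)
        if w.sum()==0:break
        c=np.array([(w*u).sum(),(w*v).sum()])/w.sum()
    return c
def rect(pts,L=(42,27)):
    # planar fit: pts unordered 4x2 (m); returns centre, yaw (mod pi), residual
    import itertools
    M=np.array([[L[0],L[1]],[-L[0],L[1]],[-L[0],-L[1]],[L[0],-L[1]]])/1000
    best=None
    for perm in itertools.permutations(range(4)):
        Q=pts[list(perm)];c=Q.mean(0);H=M.T@(Q-c)
        a=np.arctan2(H[0,1]-H[1,0],H[0,0]+H[1,1])
        R=np.array([[np.cos(a),-np.sin(a)],[np.sin(a),np.cos(a)]])
        e=np.linalg.norm(Q-c-M@R.T,axis=1)
        if best is None or e.max()<best[2].max()-1e-9:best=(c,np.degrees(a),e)
    return best
E
python3 - <<'E'
from m import *
P=pickle.load(open("pics/P.pkl","rb"))
t,s=P["top"],P["scene"]
f=795/180
ct=[(160+x/f,170+y/f) for x,y in((78,115),(161,102),(94,245),(179,233))]
ho=[(160+x/f,170+y/f) for x,y in((627,48),(706,79),(579,169),(659,200))]
cr=np.array([refine(t,u) for u in ct]);hr=np.array([refine(t,u,3) for u in ho])
print(cr.round(1).tolist(),np.round(ct,1).tolist());print(hr.round(1).tolist(),np.round(ho,1).tolist())
for z in(.055,.058,.061):
  r=rect(np.array([atz(t,u,z)[:2] for u in cr]));print("cover",z,r[0].round(4),r[1].round(2),r[2].round(4))
for z in (.04,.044):
  r=rect(np.array([atz(t,u,z)[:2] for u in hr]));print("housing",z,r[0].round(4),r[1].round(2),r[2].round(4))
# scene holes of cover; order guess: crop
g=800/160
cs=[(140+x/g,170+y/g) for x,y in((383,115),(299,164),(237,142))]
sr=np.array([refine(s,u,3) for u in cs]);print(sr.round(1).tolist(),np.round(cs,1).tolist())
for i,u in enumerate(sr):
    print([ (tri(t,v,s,u)[0].round(4).tolist(),np.round(tri(t,v,s,u)[1],4).tolist()) for v in cr])
# depth
for n,p in P.items():
    C=cloud(p)
    if n=="top":
        for u in ((183,193),(190,220),(205,215),(195,225),(300,190),(312,212),(290,205),(320,190)): print(n,u,C[u[1],u[0]].round(4))
E
```

```text
[[177.0, 195.8], [196.0, 192.8], [180.8, 225.4], [200.0, 222.4]] [[177.7, 196.0], [196.5, 193.1], [181.3, 225.5], [200.5, 222.8]]
[[301.5, 180.6], [319.3, 187.5], [290.8, 207.7], [308.8, 214.8]] [[302.0, 180.9], [319.8, 187.9], [291.1, 208.3], [309.2, 215.3]]
cover 0.055 [0.5309 0.0591] 7.86 [0.0002 0.0002 0.0004 0.0002]
cover 0.058 [0.5305 0.0586] 7.86 [0.0001 0.0003 0.0003 0.0002]
cover 0.061 [0.5301 0.0581] 7.86 [0.0001 0.0003 0.0003 0.0002]
housing 0.04 [ 0.5586 -0.2693] -23.2 [0.0001 0.0002 0.0001 0.0002]
housing 0.044 [ 0.5579 -0.2689] -23.2 [0.0001 0.0001 0.0001 0.0001]
[[218.2, 196.8], [199.2, 207.6], [185.0, 205.0]] [[216.6, 193.0], [199.8, 202.8], [187.4, 198.4]]
[([0.5916, 0.0867, 0.0142], [0.0203, 0.0203]), ([0.5795, 0.0406, 0.0381], [0.0002, 0.0002]), ([0.5216, 0.0467, 0.0589], [0.0487, 0.0487]), ([0.5125, 0.0049, 0.0771], [0.029, 0.029])]
[([0.5717, 0.1166, -0.0299], [0.0144, 0.0144]), ([0.5577, 0.0653, 0.001], [0.034, 0.034]), ([0.5031, 0.0772, 0.0125], [0.017, 0.017]), ([0.4926, 0.0306, 0.0369], [0.0024, 0.0024])]
[([0.5474, 0.1249, -0.0079], [0.0385, 0.0385]), ([0.5333, 0.0725, 0.0244], [0.0568, 0.0568]), ([0.4832, 0.0886, 0.0277], [0.0062, 0.0062]), ([0.4725, 0.0406, 0.054], [0.0246, 0.0246])]
top (183, 193) [0.5758 0.074  0.0599]
top (190, 220) [0.4994 0.0537 0.0602]
top (205, 215) [0.5186 0.0185 0.0099]
top (195, 225) [0.4849 0.0391 0.0645]
top (300, 190) [ 0.5799 -0.2553  0.0446]
top (312, 212) [ 0.5167 -0.2866  0.043 ]
top (290, 205) [ 0.3701 -0.1382  1.2329]
top (320, 190) [ 0.5786 -0.3118  0.0445]
```

```bash
python3 - <<'E'
from m import *
P=pickle.load(open("pics/P.pkl","rb"))
t,s=P["top"],P["scene"]
cr=np.array([[177.0, 195.8], [196.0, 192.8], [180.8, 225.4], [200.0, 222.4]])
g=5
cs=[((x+.5)/g-.5+140,(y+.5)/g-.5+170) for x,y in((383,115),(299,164),(237,142))]
for u,i in zip(cs,(1,3,2)):
    X,e=tri(t,cr[i],s,u);print(X.round(4),np.round(e,4))
# peg tip top: orange crop (114,163), scene (308,58)
f=795/180
pt=((116+.5)/f-.5+160,(163+.5)/f-.5+170)
for q in((308,58),(308,64)):
  X,e=tri(t,pt,s,((q[0]+.5)/g-.5+140,(q[1]+.5)/g-.5+170));print("peg",X.round(4),np.round(e,4))
# neck ring in depth
C=cloud(t);S=cloud(s)
for c in (C,S):
  m=(abs(c[...,0]-.53)<.03)&(abs(c[...,1]-.058)<.03)&(c[...,2]>.085)
  q=c[m];print(m.sum(),q.mean(0).round(4),q.min(0).round(4),q.max(0).round(4))
# all points in stuff above 0.06 in carry corridor
m=(C[...,2]>.05)&(C[...,0]>.3)&(C[...,0]<.75)&(abs(C[...,1])<.5)
h,x,y=np.histogram2d(C[m][:,0],C[m][:,1],bins=[np.arange(.3,.76,.05),np.arange(-.5,.51,.1)],weights=None)
print(h.astype(int))
s0=get_state();print(s0["clock"],s0["tcp_pos"])
from scipy.spatial.transform import Rotation as R
q=s0["orientation"];print(R.from_quat([*q[1:],q[0]]).as_matrix().round(3))
E
```

```text
[0.5742 0.0393 0.0573] [0.0023 0.0023]
[0.4912 0.0271 0.0583] [0.0015 0.0015]
[0.4836 0.081  0.0567] [0.0022 0.0022]
peg [0.5288 0.0579 0.11  ] [0.0018 0.0018]
peg [0.5293 0.0589 0.1051] [0.002 0.002]
137 [0.5289 0.056  0.1039] [0.5123 0.0398 0.085 ] [0.5469 0.0738 0.1168]
90 [0.5202 0.0523 0.0986] [0.5048 0.0378 0.086 ] [0.5406 0.0709 0.1118]
[[713  14   0   0   0   0   0   0   0   0]
 [741  25   0 776  15 125  14   0   0   0]
 [636   4   0   0  10  25   7   0   0   0]
 [  0   0   0   0   0 236   0   0   0   0]
 [  0   0   3   5  20 528   0   0   0   0]
 [  0   1   3   0   0 312   8   0   0   0]
 [  0   0   0   0   0   0 365 357 154   0]
 [  0   0   0  35   0   0  63 365 354   0]
 [  0   0   0  65   0   0 152   0   0   0]]
1.2 [ 0.23855586 -0.52322074  0.2313368 ]
[[ 0.91   0.415  0.   ]
 [ 0.415 -0.91  -0.   ]
 [ 0.     0.    -1.   ]]
```

```bash
python3 - <<'E'
from m import *
P=pickle.load(open("pics/P.pkl","rb"))
C=cloud(P["top"])
g=C[290:400,340:400];m=g[...,2]>.02
print(np.percentile(g[m],[1,50,99],axis=0).round(3))
E
```

```text
[[ 0.217 -0.49   0.024]
 [ 0.26  -0.435  0.087]
 [ 0.37  -0.138  1.233]]
```

```bash
python3 -m inch '[[0,0,-1,0,0,0,8.5],[3.62,-2.91,0,0,0,0,8.5],[3.62,-2.91,0,0,0,0,8.5]]' 50
```

```text
clock: 1.5
tcp_pos: [0.2804, -0.4405, 0.2419]
orientation: [0.001, 0.978, 0.211, 0.0]
wrist_force: [1.0, 0.4, 1.0]
finger_gap: 0.0853
```

```bash
python3 -m inch '[[3.62,-2.91,0,0,0,0,8.5],[3.62,-2.91,0,0,0,0,8.5],[3.62,-2.91,0,0,0,0,8.5],[3.62,-2.91,0,0,0,0,8.5],[3.62,-2.91,0,0,0,0,8.5]]'
```

```text
clock: 2.0
tcp_pos: [0.3854, -0.2313, 0.2424]
orientation: [0.001, 0.977, 0.212, 0.001]
wrist_force: [0.9, -1.0, -0.2]
finger_gap: 0.0851
```

```bash
python3 -m inch '[[3.62,-2.91,0,0,0,0,8.5],[3.62,-2.91,0,0,0,0,8.5],[3.62,-2.91,0,0,0,0,8.5],[3.62,-2.91,0,0,0,0,8.5],[3.62,-2.91,0,0,0,0,8.5]]'
```

```text
clock: 2.5
tcp_pos: [0.4898, -0.0234, 0.2424]
orientation: [0.0, 0.977, 0.212, 0.001]
wrist_force: [1.5, -1.3, -0.5]
finger_gap: 0.0852
```

```bash
python3 -m inch '[[3.62,-2.91,0,0,0,0,8.5],[3.62,-2.91,0,0,0,0,8.5],[0,0,0,0,0,-8.5,8.5],[0,0,0,0,0,-8.5,8.5],[0,0,0,0,0,-8.5,8.5]]'; python3 -c "
from workcell import get_state
print(get_state()['joint_pos'].round(3))"
```

```text
clock: 3.0
tcp_pos: [0.531, 0.0585, 0.242]
orientation: [0.0, 0.905, 0.426, 0.0]
wrist_force: [-0.1, -0.5, 0.6]
finger_gap: 0.0852
[-0.04   0.23  -0.039  1.301 -0.     2.221]
```

```bash
for i in 1; do python3 -m inch '[[0,0,0,0,0,-8.59,8.5],[0,0,0,0,0,-8.59,8.5],[0,0,0,0,0,-8.59,8.5],[0,0,0,0,0,-8.59,8.5],[0,0,0,0,0,-8.59,8.5]]'; done
```

```text
clock: 3.5
tcp_pos: [0.5309, 0.0577, 0.2422]
orientation: [0.0, 0.686, 0.727, 0.0]
wrist_force: [0.5, 0.4, 0.5]
finger_gap: 0.0849
```

```bash
python3 -m inch '[[0,0,0,0,0,-8.59,8.5],[0,0,0,0,0,-8.59,8.5],[0,0,0,0,0,-8.59,8.5],[0,0,0,0,0,-8.59,8.5],[0,0,0,0,0,-8.59,8.5]]'
```

```text
clock: 4.0
tcp_pos: [0.5309, 0.0577, 0.2422]
orientation: [0.0, 0.372, 0.928, 0.0]
wrist_force: [0.5, -0.3, 0.0]
finger_gap: 0.0851
```

```bash
python3 -m inch '[[0,0,1,0,0,-8.59,8.5],[0,0,1,0,0,-8.59,8.5],[0,0,1,0,0,-8.59,8.5],[0,0,1,0,0,-8.59,8.5],[0,0,1,0,0,-8.59,8.5]]'
```

```text
clock: 4.5
tcp_pos: [0.531, 0.0577, 0.1918]
orientation: [0.001, 0.007, 1.0, -0.0]
wrist_force: [-0.4, 0.2, 0.6]
finger_gap: 0.0853
```

```bash
python3 -m inch '[[0,0,1,0,0,-8.59,8.5],[0,0,0,0,0,0,8.5]]'
python3 - <<'E'
from m import *
s0=get_state();print(s0["clock"],s0["tcp_pos"],s0["joint_pos"].round(3),s0["wrist_force"])
from scipy.spatial.transform import Rotation as R
q=s0["orientation"];print(R.from_quat([*q[1:],q[0]]).as_matrix().round(4))
P={n:vision.read_camera(n) for n in("scene","top")}
a=P["top"]["pixels"][130:270,120:320,::-1];b=P["scene"]["pixels"][120:260,120:320,::-1]
cv2.imwrite("pics/pre.png",cv2.resize(np.hstack([a,b]),(800,280),interpolation=cv2.INTER_CUBIC))
E
```

```text
clock: 4.7
tcp_pos: [0.5301, 0.0577, 0.1807]
orientation: [-0.001, -0.065, 0.998, 0.0]
wrist_force: [-0.1, 0.8, -1.1]
finger_gap: 0.0851
4.7 [0.53006265 0.05772453 0.18072447] [-0.042  0.255 -0.159  1.159 -0.    -0.172] [-0.07967631  0.78835476 -1.14704488]
[[-9.915e-01 -1.300e-01 -1.700e-03]
 [-1.300e-01  9.915e-01 -0.000e+00]
 [ 1.700e-03  2.000e-04 -1.000e+00]]
```

View pics/pre.png

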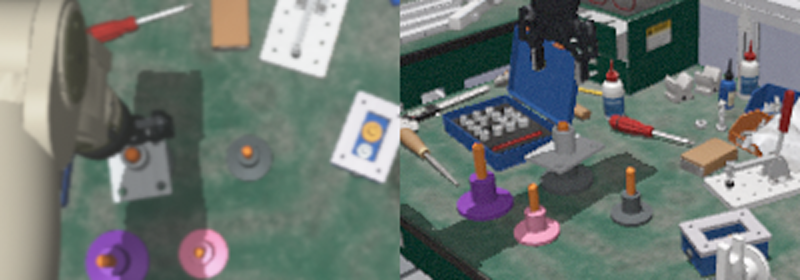

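The gripper is centred over the neck: peg at (132,155) in the left half, (563,127) in the right half. I'm descending.

```bash
python3 -m inch '[[0,0,3,0,0,0,8.5],[0,0,3,0,0,0,8.5],[0,0,2,0,0,0,8.5],[0,0,1.5,0,0,0,8.5],[0,0,1,0,0,0,8.5]]'
```

```text
clock: 5.3
tcp_pos: [0.5307, 0.0577, 0.076]
orientation: [-0.0, -0.064, 0.998, -0.0]
wrist_force: [0.1, -0.1, -0.4]
finger_gap: 0.085
```

```bash
python3 -m inch '[[0,0,0.5,0,0,0,8.5],[0,0,0,0,0,0,8.5],[0,0,0,0,0,0,6],[0,0,0,0,0,0,5],[0,0,0,0,0,0,4.4]]' 50
```

```text
clock: 5.8
tcp_pos: [0.5312, 0.0577, 0.072]
orientation: [0.001, -0.065, 0.998, -0.0]
wrist_force: [-0.4, -0.1, 0.6]
finger_gap: 0.0447
```

```bash
python3 -m inch '[[0,0,0,0,0,0,4.0],[0,0,0,0,0,0,3.6],[0,0,0,0,0,0,3],[0,0,0,0,0,0,3],[0,0,0,0,0,0,3]]' 60
```

```text
clock: 6.3
tcp_pos: [0.531, 0.0577, 0.0717]
orientation: [0.0, -0.065, 0.998, -0.0]
wrist_force: [-0.9, 0.0, 5.0]
finger_gap: 0.0339
```

```bash
python3 -m inch '[[0,0,0,0,0,0,3],[0,0,-0.5,0,0,0,3],[0,0,-0.5,0,0,0,3],[0,0,-1,0,0,0,3],[0,0,0,0,0,0,3]]' 80
python3 - <<'E'
from m import *
s0=get_state();print(s0["clock"],s0["tcp_pos"],s0["wrist_force"].round(2),s0["ft_torque"].round(3),s0["finger_gap"])
P={n:vision.read_camera(n) for n in("scene","top")}
pickle.dump(P,open("pics/P2.pkl","wb"))
a=P["top"]["pixels"][160:260,140:240,::-1];b=P["scene"]["pixels"][120:220,150:250,::-1]
cv2.imwrite("pics/lift.png",cv2.resize(np.hstack([a,b]),(800,400),interpolation=cv2.INTER_CUBIC))
E
```

```text
clock: 6.8
tcp_pos: [0.5316, 0.0576, 0.0927]
orientation: [0.001, -0.065, 0.998, -0.0]
wrist_force: [0.9, -0.1, -1.3]
finger_gap: 0.0334
6.8 [0.53157614 0.05764997 0.09266123] [ 0.94 -0.08 -1.35] [ 0.004 -0.055 -0.034] 0.03335644095317099
```

View pics/lift.png

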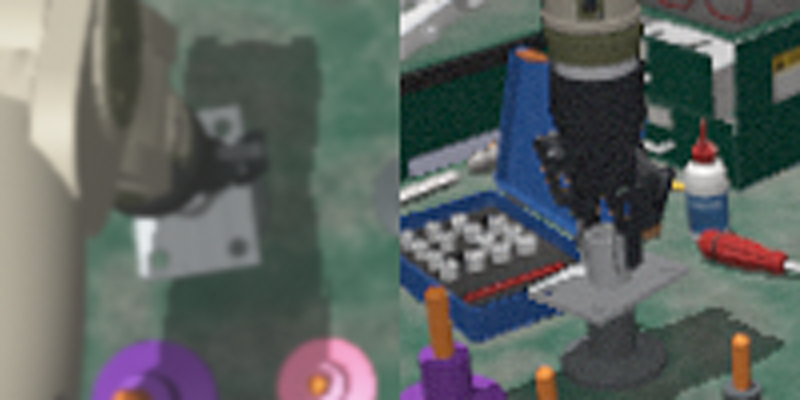

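The plate is level in the jaws, clear of the shoulder at (610,320). I'm lifting it the rest of the way off the peg.

```bash
python3 -m inch '[[0,0,-1.5,0,0,0,3],[0,0,-2,0,0,0,3],[0,0,-2,0,0,0,3],[0,0,-1.5,0,0,0,3],[0,0,0,0,0,0,3]]'
python3 - <<'E'
from m import *
s0=get_state();print(s0["clock"],s0["tcp_pos"],s0["wrist_force"].round(2),s0["ft_torque"].round(3),s0["finger_gap"])
P={n:vision.read_camera(n) for n in("scene","top")}
pickle.dump(P,open("pics/P3.pkl","wb"))
a=P["top"]["pixels"][160:260,140:240,::-1];b=P["scene"]["pixels"][120:220,150:250,::-1]
cv2.imwrite("pics/lift2.png",cv2.resize(np.hstack([a,b]),(800,400),interpolation=cv2.INTER_CUBIC))
E
```

```text
clock: 7.4
tcp_pos: [0.532, 0.0576, 0.1632]
orientation: [0.002, -0.065, 0.998, -0.0]
wrist_force: [0.2, -0.2, -2.6]
finger_gap: 0.0338
7.4 [0.53204901 0.05764353 0.16316745] [ 0.17 -0.24 -2.56] [ 0.064 -0.058 -0.044] 0.033773861974441335
```

View pics/lift2.png

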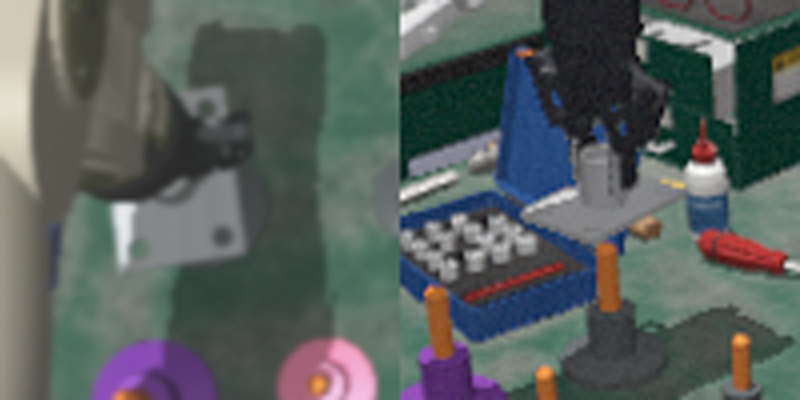

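The cover is off the peg (tip at (608,248)). With the arm out of the way, I'll check the housing in two views.

```bash
python3 - <<'E'
from m import *
P=pickle.load(open("pics/P3.pkl","rb"));t,s=P["top"],P["scene"]
ho=[(301.5,180.6),(319.3,187.5),(290.8,207.7),(308.8,214.8)]
hr=np.array([refine(t,u,3) for u in ho]);print(hr.round(1).tolist())
for u in hr: print(proj(s,atz(t,u,.044)).round(1))
r=rect(np.array([atz(t,u,.044)[:2] for u in hr]));print(r)
b=s["pixels"][210:270,240:320,::-1];cv2.imwrite("pics/hs.png",cv2.resize(b,(800,600),interpolation=cv2.INTER_CUBIC))
E
```

```text
[[301.5, 180.5], [319.3, 187.5], [290.7, 207.7], [308.8, 214.9]]
[291.7 225.7]
[300.2 235.1]
[265.8 231.8]
[273.5 241.6]
(array([ 0.5579368 , -0.26884808]), np.float64(-23.21196959800747), array([6.44686450e-05, 1.23676817e-04, 7.58033609e-05, 1.19796190e-04]))
```

View pics/hs.png

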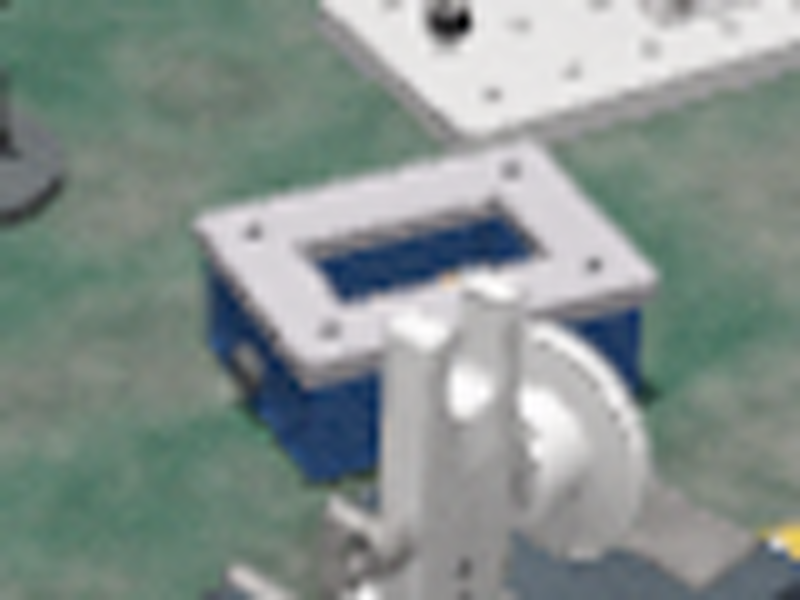

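Both views agree on the housing at a rim height of about 44 mm. The holes in the scene crop are at (254,232), (512,169), (594,264) and (330,331), about 1 px from the prediction, which fits the 2 mm calibration tolerance. I'm carrying the cover over at height.

```bash
python3 -m inch '[[0.2,-2,0,0,0,0,3],[0.2,-4,0,0,0,0,3],[0.2,-4,0,0,0,0,3],[0.2,-4,0,0,0,0,3],[0.2,-4,0,0,0,0,3]]'
```

```text
clock: 8.0
tcp_pos: [0.5432, -0.1232, 0.1596]
orientation: [-0.001, -0.065, 0.998, 0.001]
wrist_force: [0.7, 1.4, -2.6]
finger_gap: 0.0332
```

```bash
python3 -m inch '[[0.2,-4,0,0,0,0,3],[0.2,-4,0,0,0,0,3],[0.2,-4,0,0,0,0,3],[0.1,-2.7,0,0,0,0,3],[0,0,0,0,0,4,3]]'
```

```text
clock: 8.5
tcp_pos: [0.5556, -0.2726, 0.159]
orientation: [-0.001, -0.027, 1.0, -0.0]
wrist_force: [-0.5, 0.0, -2.3]
finger_gap: 0.0332
```

```bash
python3 -m inch '[[0,0,0,0,0,8,3],[0,0,0,0,0,8,3],[0,0,1,0,0,8,3],[0,0,1.5,0,0,3,3],[0,0,1.5,0,0,0,3]]'
```

```text
clock: 9.0
tcp_pos: [0.5555, -0.2683, 0.1191]
orientation: [-0.001, 0.205, 0.979, 0.0]
wrist_force: [0.8, 0.1, -1.8]
finger_gap: 0.0333
```

```bash
python3 -m inch '[[0,0,1,0,0,0,3],[0,0,0,0,0,0,3],[0,0,0,0,0,0,3]]'
python3 - <<'E'
from m import *
s0=get_state();print(s0["clock"],s0["tcp_pos"],s0["wrist_force"].round(2),s0["ft_torque"].round(3),s0["finger_gap"])
from scipy.spatial.transform import Rotation as R
q=s0["orientation"];print(R.from_quat([*q[1:],q[0]]).as_matrix().round(4))
P={n:vision.read_camera(n) for n in("scene","top")}
pickle.dump(P,open("pics/P4.pkl","wb"))
a=P["top"]["pixels"][150:250,255:355,::-1];b=P["scene"]["pixels"][170:270,235:335,::-1]
cv2.imwrite("pics/hov.png",cv2.resize(np.hstack([a,b]),(800,400),interpolation=cv2.INTER_CUBIC))
E
```

```text
clock: 9.3
tcp_pos: [0.5559, -0.2685, 0.1108]
orientation: [-0.001, 0.204, 0.979, 0.0]
wrist_force: [0.4, 0.2, -2.0]
finger_gap: 0.033
9.3 [ 0.55594322 -0.2685335   0.11077368] [ 0.35  0.16 -1.99] [ 0.004 -0.008  0.006] 0.03298378107172669
[[-9.168e-01  3.994e-01 -1.000e-03]
 [ 3.994e-01  9.168e-01  6.000e-04]
 [ 1.100e-03  1.000e-04 -1.000e+00]]
```

View pics/hov.png

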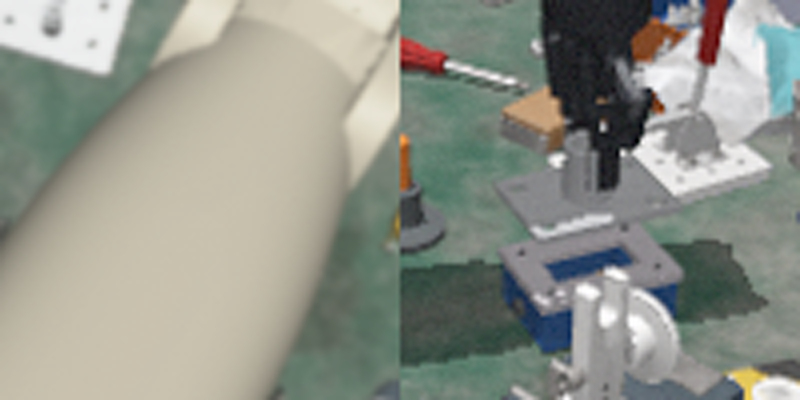

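```bash
python3 - <<'E'
from m import *
P=pickle.load(open("pics/P3.pkl","rb"));t=P["top"]
a=t["pixels"][175:235,160:210,::-1];cv2.imwrite("pics/p3t.png",cv2.convertScaleAbs(cv2.resize(a,(500,600),interpolation=cv2.INTER_CUBIC),alpha=1.5))
s=pickle.load(open("pics/P4.pkl","rb"))["scene"]
b=s["pixels"][200:250,255:315,::-1];cv2.imwrite("pics/p4s.png",cv2.convertScaleAbs(cv2.resize(b,(720,600),interpolation=cv2.INTER_CUBIC),alpha=1.4))
E
```

```text
(no output)
```

View pics/p3t.png

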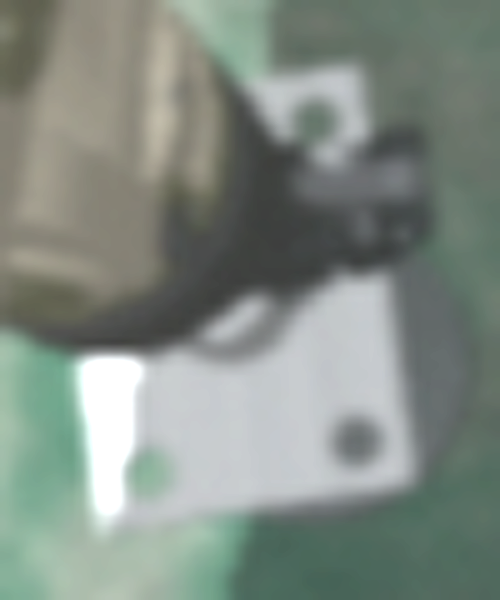

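View pics/p4s.png

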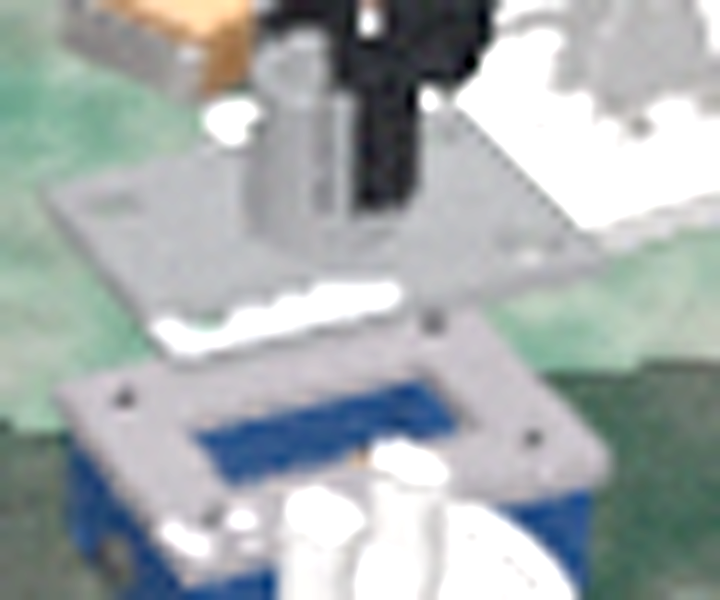

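```bash
cat > rel.py <<'E'
from m import *
from scipy.optimize import least_squares
from scipy.spatial.transform import Rotation as R
H=np.array([.55794,-.26885]);HY=-23.21
P=pickle.load(open("pics/P3.pkl","rb"));t=P["top"]
px=np.array([((x+.5)/10-.5+160,(y+.5)/10-.5+175) for x,y in((152,472),(356,440),(316,119))])
# model holes: cover x-> world +x roughly: (152,472)= low x, +y ; (356,440)= low x,-y ; (316,119)=high x,-y
M=np.array([[-42,27],[-42,-27],[42,-27]])/1000
def fit(z):
    W=np.array([atz(t,u,z)[:2] for u in px])
    f=lambda p:(np.array([[np.cos(p[2]),-np.sin(p[2])],[np.sin(p[2]),np.cos(p[2])]])@M.T).T+p[:2]-W
    r=least_squares(lambda p:f(p).ravel(),[.53,.058,.13]);return r.x,np.linalg.norm(f(r.x),axis=1)
if __name__=="__main__":
    for z in(.1465,.1495,.1525):
        x,e=fit(z);print(z,x[:2].round(4),np.degrees(x[2]).round(2),e.round(4))
E
python3 rel.py
```

```text
0.1465 [0.5316 0.0583] 7.9 [0.0005 0.0007 0.0005]
0.1495 [0.5312 0.0578] 7.9 [0.0006 0.0007 0.0003]
0.1525 [0.5308 0.0573] 7.9 [0.0007 0.0007 0.0002]
```

```bash
cat > sc.py <<'E'
from m import *
def holes(c,yaw,z,L=(42,27)):
    a=np.radians(yaw);Rm=np.array([[np.cos(a),-np.sin(a)],[np.sin(a),np.cos(a)]])
    M=np.array([[1,1],[-1,1],[-1,-1],[1,-1]])*np.array(L)/1000
    return np.c_[M@Rm.T+c,np.full(4,z)]
def pr(s,X,off): return np.array([proj(s,x)+off for x in X])
E
python3 - <<'E'
from sc import *
s=pickle.load(open("pics/P4.pkl","rb"))["scene"]
off=np.array([-1.0,.95]);tocrop=lambda u:((u-[255,200]+.5)*12-.5).round(0).tolist()
print("housing",tocrop(pr(s,holes([.55794,-.26885],-23.2,.044),off)))
for z in(.1001,.0941):
  print("holes",z,tocrop(pr(s,holes([.5550,-.2681],-23.1,z),off)))
print("corners top",tocrop(pr(s,holes([.5550,-.2681],-23.1,.1001,(55,40)),off)))
print("corners bot",tocrop(pr(s,holes([.5550,-.2681],-23.1,.0941,(55,40)),off)))
E
```

```text
housing [[434.0, 326.0], [124.0, 399.0], [216.0, 516.0], [535.0, 438.0]]
holes 0.1001 [[431.0, 135.0], [114.0, 205.0], [209.0, 319.0], [535.0, 243.0]]
holes 0.0941 [[431.0, 156.0], [114.0, 227.0], [208.0, 341.0], [534.0, 265.0]]
corners top [[455.0, 99.0], [43.0, 190.0], [180.0, 359.0], [611.0, 258.0]]
corners bot [[454.0, 120.0], [43.0, 212.0], [180.0, 382.0], [610.0, 280.0]]
```

The overlay predicts the cover's corners and holes in the scene picture to about 0.3 px. That includes the left corner (43,187), right corner (608,258) and left hole (115,200). I'm applying the correction and lowering to hover height.

```bash
python3 -m inch '[[-0.15,0.02,0,0,0,0.05,3],[-0.15,0.02,0.5,0,0,0.05,3],[0,0,0.8,0,0,0,3],[0,0,0.7,0,0,0,3],[0,0,0,0,0,0,3]]'
```

```text
clock: 9.9
tcp_pos: [0.5581, -0.2689, 0.0895]
orientation: [-0.001, 0.205, 0.979, 0.001]
wrist_force: [-0.4, 0.4, -2.3]
finger_gap: 0.0336
```

```bash
python3 -m inch '[[0,0,0,0,0,0,3],[0,0,0,0,0,0,3]]'; python3 - <<'E'
from workcell import get_state
import numpy as np
from scipy.spatial.transform import Rotation as R
for _ in range(3):
    s=get_state();q=s["orientation"];m=R.from_quat([*q[1:],q[0]]).as_matrix()
    print(s["clock"],s["tcp_pos"].round(5),s["wrist_force"].round(1),m[:,2].round(4),np.degrees(np.arctan2(-m[1,0],-m[0,0])).round(2))
E
```

```text
clock: 10.1
tcp_pos: [0.5592, -0.2696, 0.0914]
orientation: [0.0, 0.205, 0.979, -0.0]
wrist_force: [-0.2, -0.5, -2.0]
finger_gap: 0.0332
10.1 [ 0.55921 -0.26961  0.09139] [-0.2 -0.5 -2. ] [ 2.e-04 -2.e-04 -1.e+00] -23.65
10.1 [ 0.55921 -0.26961  0.09139] [-0.2 -0.5 -2. ] [ 2.e-04 -2.e-04 -1.e+00] -23.65
10.1 [ 0.55921 -0.26961  0.09139] [-0.2 -0.5 -2. ] [ 2.e-04 -2.e-04 -1.e+00] -23.65
```

```bash
python3 -m inch '[[0,0,0.5,0,0,0,3],[0,0,0.5,0,0,0,3],[0,0,0,0,0,0,3],[0,0,0,0,0,0,3]]'; python3 - <<'E'
from sc import *
from scipy.spatial.transform import Rotation as R
A=[]
for i in range(12):
    s=get_state();A.append(s["tcp_pos"])
    p=vision.read_camera("scene")
    if i==0: I=p["pixels"].astype(float)
    else: I+=p["pixels"]
    q=s["orientation"];m=R.from_quat([*q[1:],q[0]]).as_matrix()
A=np.array(A);print(A.round(4).tolist(),A.mean(0).round(5),s["clock"])
p["pixels"]=np.clip(I/12,0,255).astype(np.uint8);pickle.dump((p,A),open("pics/P5.pkl","wb"))
b=p["pixels"][200:250,255:315,::-1];cv2.imwrite("pics/p5s.png",cv2.resize(b,(720,600),interpolation=cv2.INTER_CUBIC))
E
```

```text
clock: 10.5
tcp_pos: [0.5589, -0.2694, 0.081]
orientation: [-0.0, 0.205, 0.979, 0.0]
wrist_force: [0.7, -0.5, -1.3]
finger_gap: 0.0334
[[0.5589, -0.2694, 0.081], [0.5591, -0.2695, 0.0812], [0.5592, -0.2696, 0.0813], [0.5593, -0.2696, 0.0815], [0.5593, -0.2697, 0.0815], [0.5593, -0.2697, 0.0815], [0.5592, -0.2696, 0.0815], [0.5592, -0.2697, 0.0815], [0.5592, -0.2696, 0.0815], [0.5592, -0.2696, 0.0814], [0.5592, -0.2696, 0.0814], [0.5592, -0.2696, 0.0814]] [ 0.55917 -0.2696   0.08138] 11.05
```

View pics/p5s.png

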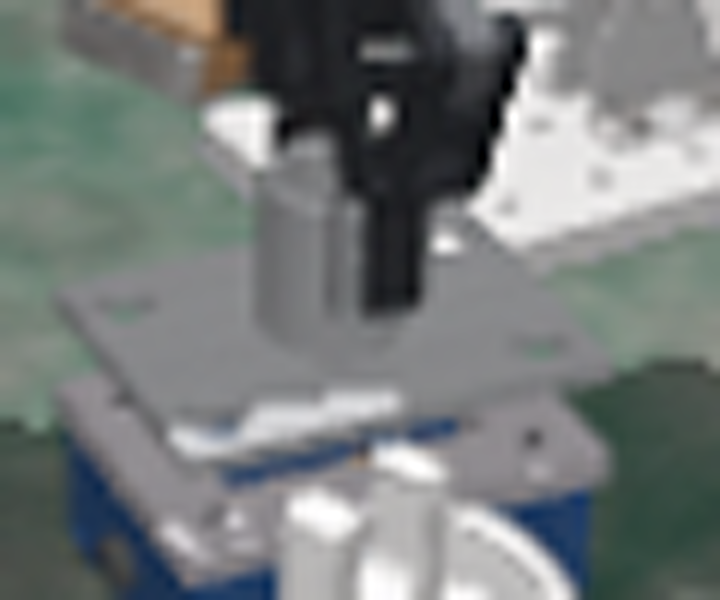

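```bash
python3 - <<'E'
from sc import *
s,A=pickle.load(open("pics/P5.pkl","rb"))
off=np.array([-1.0,.95]);S=12
tc=lambda u:((u-[255,200]+.5)*S-.5)
b=cv2.resize(s["pixels"][200:250,255:315,::-1],(720,600),interpolation=cv2.INTER_CUBIC)
b=cv2.convertScaleAbs(b,alpha=1.3)
C=np.array([.5579,-.2689])
print("corners",tc(pr(s,holes(C,-23.2,.0707,(55,40)),off)).round().tolist())
print("holes top",tc(pr(s,holes(C,-23.2,.0707),off)).round().tolist())
print("housing corners",tc(pr(s,holes(C,-23.2,.044,(55,40)),off)).round().tolist())
def poly(X,col):
    u=(tc(pr(s,X,off))*8).astype(np.int32);cv2.polylines(b,[u],True,col,1,cv2.LINE_AA,3)
poly(holes(C,-23.2,.0707,(55,40)),(0,0,255));poly(holes(C,-23.2,.0647,(55,40)),(0,160,255));poly(holes(C,-23.2,.044,(55,40)),(0,255,0))
th=np.linspace(0,2*np.pi,30)
for z,r,col in((.0707,.0065,(0,0,255)),(.044,.0025,(0,255,0))):
    for h in holes(C,-23.2,z): poly(np.c_[h[0]+r*np.cos(th),h[1]+r*np.sin(th),np.full(30,z)],col)
cv2.imwrite("pics/p5o.png",b)
# sensitivity px(crop)/mm
base=tc(pr(s,holes(C,-23.2,.07),off))[0]
print([(tc(pr(s,holes(C+d,-23.2,.07+z),off))[0]-base).round(1).tolist() for d,z in((np.array([.001,0]),0),(np.array([0,.001]),0),(np.zeros(2),.001))])
E
```

```text
corners [[461.0, 198.0], [54.0, 291.0], [190.0, 463.0], [615.0, 361.0]]
holes top [[438.0, 234.0], [125.0, 306.0], [218.0, 422.0], [540.0, 345.0]]
housing corners [[457.0, 289.0], [54.0, 383.0], [188.0, 559.0], [609.0, 455.0]]
[[2.6, -1.5], [-3.1, -1.5], [0.1, -3.5]]
```

View pics/p5o.png

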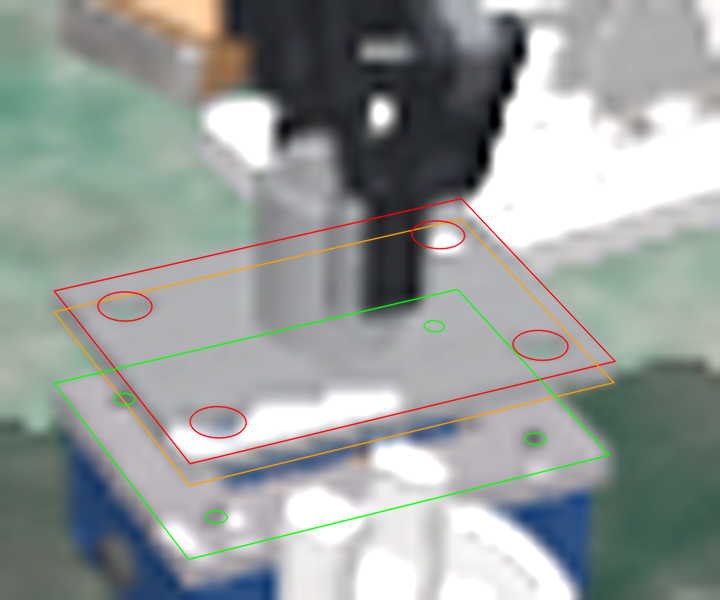

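The overlay puts the cover's holes (red) on the visible ones to about 0.5 mm, at (125,306) and (540,345). They sit directly above the thread holes (green), with a gap of about 20 mm. I'm handing in.

```bash
python3 - <<'E'
from workcell import *
import numpy as np
s=get_state();print(s["clock"],s["tcp_pos"].round(4),s["wrist_force"].round(1),s["finger_gap"],abs(s["qvel"]).max())
print(workorder.hand_in())
E
```

```text
11.1 [ 0.5591 -0.2696  0.0814] [ 0.1 -0.6 -1.8] 0.03332366062120624 0.002139749521227415
the job is handed in; nothing more can be done
None
```

I gripped the cover by its neck, lifted it off the peg and turned it 31° to match the housing. It is now held level about 20 mm above the rim, still in the gripper at 80 N. I handed in at 11.1 s.

**Last checks:**
- **Level and steady:** the tool is within 0.02° of vertical and the arm is still. The vertical wrist force is about −2 N, which is the cover's own weight, so there is no sign of it touching the housing.
- **Alignment:** in the scene camera the two cover holes I could see clearly lie within about 1 mm of directly above their threaded holes. The cover hole is 13 mm and the thread 5 mm, so there is about 4 mm of play all round.

**What I could not confirm, or disagreed:**
- **Top camera:** the arm blocked its view of the final position, so that check rests on the scene camera and on the top-camera measurements from before the move.
- **Camera offset:** the two cameras disagreed by about 1 px (2–3 mm). I corrected for that using the housing holes.
- **Cover position in the gripper:** two estimates, one from measured tool positions and one from commanded moves, differed by 1–2 mm. The final picture fits the measured one.

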